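# Index a rotary drilling table to its red scale line and clamp it

### The arm

A 6-joint arm with a two-finger parallel gripper is mounted at the origin on a cart in front of the work surface, level with it; the furniture and walls round the work are solid. World frame = base frame: x ahead of the robot, y to its left, z up, the work surface at z = 0. Lengths are in m, angles in rad, forces in N, time in s.
With the tool pointing down it reaches from about 0.3 to 0.875 m from the base axis. Payload 6.4 kg.
Tool frame: the origin (TCP) lies midway between the tips of the shut fingers; the grasp point (between the pads) lies ctrl.grip_depth behind it (ctrl.grip_depth is the distance from the TCP to the grasp point, in m); x points along the fingers, y is the direction in which the jaws open and shut, and the axes are right-handed (so a half turn about x gives the same grasp; the last joint's range is limited). The gripper opens to 85 mm and grips with 20 to 120 N. Pads are 22 mm wide; open, the fingers measure 114 mm over their backs; the gripper's body (76 mm by 85 mm) begins 54 mm behind the grasp point. The pads swing forward as they close: fully open they stand 13 mm farther back than shut.
Start: joints at [-1.41, 0.181, 1.607, -0, 1.354, -0.206], TCP at [0.206, -0.537, 0.231] pointing down, gripper open.
Joint ranges: [-2.99, 2.99], [-0.89, 2.07], [0.3, 2.58], [-1.14, 4.28], [0, 2.63], [-3.12, 3.12]. Speed limits (rad/s): [2.57, 2.57, 3.01, 3.14, 3.14, 3.14].

### API

Orientations are given as a unit quaternion [w, x, y, z].
In Python, from bench import ctrl gives the robot as it stands.
- The arm moves only by the tool carry_out, never from a script. Its argument "motion" is one flat list of numbers, 7 for each row, row after row: the turn, a rotation vector about the tool's x, y, z in degrees, then the shift along the tool's x, y, z in m, then the gripper's target within -1 to 1 (shut at 1, half-way at 0, fully open at -1). A call has 1 to 10 rows; each row shifts and turns the pose as measured when the row begins, along the tool's axes as they then stand; what a row does not reach is not made up. A row lasts 1/10 s, in which the tool goes at most 50 mm and 8.59 degrees, less where a joint would pass 70% of its speed; a pose out of reach is approached as far as the arm can. A call with a gripper value outside its range is refused whole. The fingers move at their own pace and stop on an object; the grip force is fixed at half the most. Time passes only in rows, so rows that do not move let the fingers close. It gives the time, the measured TCP pose, the force and the opening at its end, in the units of the state.
- ctrl.get_obs(): the state, without advancing time (a new reading comes with each control period).
- ctrl.camera(name): name is "scene" or "top"; returns the picture (420x560x3 uint8, blue, green, red); there is no depth.
- ctrl.camera_params(name): a dict with "mtx" (3x3 intrinsics, pixels), "k1" (the pictures are not rectified: a ray, as slopes to the right and down, at radius r is drawn at 1 + k1 r^2 times it, then the intrinsics apply), "pose" (4x4, takes a point from camera to world coordinates). Camera axes: x right, y down, z forward; pixel columns grow to the right and rows downward; lengths in m; the calibration is good to about 2 mm. A picture is of the moment at which its call begins. camera_params takes no time and is no camera call.
- ctrl.hand_in(): hands the job in, once; it reports no verdict.
Trained networks look in the newest picture that a camera, given by its name, has taken for a name from the list of things; names that differ only in an ending like _2 or _b are one class to them, and where a whole thing is asked for, a point or a joint stands for the part that bears it (a point fixed in the world has none). Each returns a list of dicts, best first, with "conf" (0 to 1); they miss things now and then, are a little off and sometimes report something else, mostly with a low value. They report only what shows in the picture. A call takes as long as a camera call.
- ctrl.boxes_of(camera, thing): "point" ([x, y, z] in m, in the coordinates of the camera as it stood for that picture, good to about 4 mm: the middle of the surface that is visible of it).
- ctrl.trace(camera, thing): "pixels" (420x560 bool, what is visible of it).
- ctrl.landmark_of(camera, thing): "point" ([x, y, z] in m, in the coordinates of the camera as it stood for that picture, good to about 4 mm: a listed point, or the origin of a listed thing).
The state is a dict: "time_s": time; "q": joint angles; "dq": joint speeds; "joint_efforts": joint torques, N m; "eef_pos": TCP position; "eef_rot": TCP orientation; "wrist_force": force on the tool from outside, world axes, zero at the start; "torque": the same for the moment, N m; "opening": opening from 0.0 (shut) to 1.0 (fully open).
Only numpy, scipy, OpenCV 4.12 (cv2) and the standard library are available. Lean on these libraries where they do the work, as an engineer would, in place of code of your own. Each camera call takes 0.05 s, during which the arm holds its last target. There are 200 camera calls.

### The job

Set up the rotary table for its next hole without gripping or lifting anything, only by pushing gently with a fingertip: push the red-knobbed clamp lever round to release the plate, push the plate's black knob round until the plate's white index mark lines up with the red line of the scale ring, then push the clamp lever fully home again so the plate is locked. Leave the other things on the cabinet where they stand.

Things in the scene. Friction and masses are not known exactly. Their poses are not given: they have to be found in the camera images.
- rotary_base: blue cast base of the rotary table, 194 mm across, fixed to the surface; origin at the middle of its underside, on the plate's axis; its z is up. Overall: scale ring top at 32.5 mm, plate top at 34 mm. A 34 mm wooden plug is bolted at the middle of the plate, its nut and stud reaching 78 mm up
- plate (a joint): angle of the dark steel round plate (145 mm across) about its vertical axis, rad, growing counterclockwise seen from above, range -2.3 to 2.3; its direction is relative to the base. Stays where it is left when released (turning it by its knob then takes 1 to 3 N); with the clamp closed its brake holds it until some 10 to 20 N are put on the knob
- index_mark (a point): outer end of the white index mark (a line 5 mm wide, 20 mm long) on the plate: 73.5 mm from the axis, at the plate's rim, 34 mm up; it turns with the plate and lies exactly opposite the black knob
- knob_top (a point): middle of the top of the plate's upright black turning knob: 55 mm from the axis, 79 mm up; its grip is round, 19 mm in diameter, and free from 42 mm up to 79 mm, on a 22 mm foot on the plate
- red_line (a point): inner end of the red line (5 mm wide, 18 mm long, the only red one) of the aluminium scale ring: 73.5 mm from the axis, 34 mm up. The ring (149 mm inside, 191 mm outside) has black lines every 10 degrees, is fixed, and is set at another angle each time. The red line always lies counterclockwise of the index mark at the start, by 0.4 to 2.2 rad
- scale_ring: the scale ring itself; origin on the plate's axis at the surface, the red line towards its own -x
- clamp (a joint): angle of the clamp lever about its vertical axis, rad: 0 fully open, 1.13 fully home against its stop (clamped); the brake bites from about 0.77 on. Grows clockwise seen from above; it starts clamped. Stays where it is left; pushed at its knob it takes 2 to 3 N, 4 to 6 N near home
- clamp_knob (a point): middle of the top of the upright red knob at the lever's end: 77 mm up, 62 mm from the lever's axis; the knob is round, 21 mm in diameter, from 40 mm up; the steel lever arm (11 mm thick, 33 to 52 mm up) joins it to the axis. Nothing stands beneath it
- clamp_axis (a point): top of the lever's pivot on the base's boss, 51 mm up, 115 mm from the plate's axis
- paint_tin: white paint tin, 102 mm across, 120 mm tall, bystander; origin under its middle
- spray_can: aerosol can, 67 mm across, 205 mm tall, bystander; origin under its middle
- mug: white dotted mug, 93 mm tall, bystander; origin under its middle
- tape_measure: yellow tape measure, 71 x 86 x 66 mm, bystander; origin under its middle
- hole_saw: red hole saw, 39 mm across, 64 mm tall, standing, bystander; origin under its middle
- spare_plug_1: round wooden plug, 34 mm across, 28 mm tall, bystander; origin under its middle
- spare_plug_2: another such plug, bystander; origin under its middle
- pencil: flat red carpenter pencil, 8 mm thick, about 165 mm long, lying, bystander; origin under its middle

How it is judged:
On the way, in this order (a step that is already met when the one before it is completed fails the run):
1. the clamp lever is pushed open and the plate is free (value of joint clamp below 0.55 rad), for 0.2 s.
2. with the clamp open, the white index mark is lined up with the red line (horizontal distance between index_mark and red_line below 0.005 m and value of joint clamp below 0.65 rad), for 0.2 s.
3. the clamp lever is pushed home again (value of joint clamp above 0.98 rad), for 0.2 s.
At the end, for the whole second after the job is handed in: The index mark's end is within 5 mm of the red line's end (the two 5 mm lines overlap), the clamp lever is home (above 0.98 of 1.13 rad), and both are at rest (horizontal distance between index_mark and red_line below 0.005 m and value of joint clamp above 0.98 rad and velocity of joint plate between -0.05 and 0.05 rad/s and velocity of joint clamp between -0.05 and 0.05 rad/s); the robot touches nothing.
It fails at once if the plate or its knob is pushed or squeezed with more than 25 N (forced instead of pushed gently) (contact force between the fingers and plate above 25 N).
It fails at once if the clamp lever or its knob is squeezed, or pushed with more than 30 N (contact force between the fingers and clamp above 30 N).
It fails at once if one of the other things is moved by more than 20 mm, lifted or knocked over (distance of any of paint_tin, spray_can, mug, tape_measure, hole_saw, spare_plug_1, spare_plug_2, pencil from where it was at the start of the episode above 0.02 m).
It also fails if it takes over 64 s, if anything falls off the work surface, if the arm or the gripper's body presses on something with over 40 N, if the wrist force passes 120 N, or if a joint passes its speed limit or range.

## Working session

There is one attempt and no reset: what is moved stays moved. The work goes in short steps, Python scripts to look and compute and a tool call to move; the robot and the scene stay as the last step left them, time stands still between calls to the robot, and variables do not carry over. Pictures are saved under pics/ and viewed, about 8 in all and at most 12, crops included, and the job is handed in when it is done.

Besides the shell and the picture viewer there is one more tool, called as name(argument=value, ...) on one line, values as JSON. carry_out: Moves the arm, as the interface text tells. Its arguments: {"type":"object","properties":{"motion":{"type":"array"}},"required":["motion"]}

```bash
mkdir -p pics; ls
cat > h.py <<'E'
import numpy as np, cv2
from bench import ctrl
def world(cam,p):
    T=np.array(ctrl.camera_params(cam)["pose"]); return (T@np.r_[p,1])[:3]
def lm(cam,t,n=1,f=None):
    r=(f or ctrl.landmark_of)(cam,t)
    return [(np.round(world(cam,d["point"]),4),round(d["conf"],2)) for d in r[:n]]
def proj(cam,P):
    c=ctrl.camera_params(cam); p=np.linalg.inv(c["pose"])@np.r_[P,1]
    s=p[:2]/p[2]; s=s*(1+c["k1"]*(s@s)); return (np.array(c["mtx"])@np.r_[s,1])[:2]
def onplane(cam,uv,z):
    c=ctrl.camera_params(cam); d=(np.linalg.inv(c["mtx"])@np.r_[uv,1])[:2]; s=d.copy()
    for _ in range(20): s=d/(1+c["k1"]*(s@s))
    T=np.array(c["pose"]); v=T[:3,:3]@np.r_[s,1]; o=T[:3,3]
    return o+v*(z-o[2])/v[2]
E
python3 - <<'E'
from h import *
for c in("scene","top"):
    cv2.imwrite(f"pics/{c}0.png",ctrl.camera(c))
for c in("scene","top"):
    for t in "rotary_base index_mark knob_top red_line scale_ring clamp_knob clamp_axis".split(): print(c,t,lm(c,t,2))
for t in "paint_tin spray_can mug tape_measure hole_saw spare_plug_1 pencil".split(): print(t,lm("top",t,2))
print(ctrl.get_obs(),ctrl.grip_depth)
E
```

```text
pics
scene rotary_base [(array([ 5.934e-01, -1.700e-02,  4.000e-04]), 0.72), (array([ 0.6403, -0.0349,  0.0831]), 0.4)]
scene index_mark [(array([0.5286, 0.0169, 0.0368]), 0.74)]
scene knob_top [(array([ 0.6401, -0.032 ,  0.081 ]), 0.98)]
scene red_line [(array([ 0.5178, -0.0255,  0.0372]), 0.79)]
scene scale_ring [(array([0.5255, 0.014 , 0.0345]), 0.65)]
scene clamp_knob [(array([0.5308, 0.1494, 0.0772]), 0.84), (array([ 0.5908, -0.0195,  0.0019]), 0.36)]
scene clamp_axis [(array([0.5352, 0.0888, 0.0504]), 0.76), (array([0.5324, 0.1507, 0.0777]), 0.4)]
top rotary_base [(array([ 5.896e-01, -1.660e-02,  1.000e-04]), 0.83)]
top index_mark [(array([0.5264, 0.0178, 0.0335]), 0.64)]
top knob_top [(array([ 0.6416, -0.0393,  0.0768]), 0.74)]
top red_line [(array([ 0.521 , -0.022 ,  0.0354]), 0.98), (array([ 0.5914, -0.0156,  0.0008]), 0.31)]
top scale_ring [(array([ 0.5099, -0.1638, -0.    ]), 0.61)]
top clamp_knob [(array([0.5249, 0.1446, 0.0731]), 0.82)]
top clamp_axis [(array([0.5356, 0.087 , 0.0479]), 0.79)]
paint_tin [(array([ 0.3723,  0.2352, -0.0043]), 0.66)]
spray_can [(array([ 7.11
[... 363 characters left out ...]
e-01, -1.649e-01, -1.000e-04]), 0.53)]
{'time_s': 1.15, 'q': array([-1.41031579e+00,  1.80753441e-01,  1.60699371e+00,  5.27656079e-05,
        1.35377304e+00, -2.06322312e-01]), 'dq': array([-0.00079517,  0.0016493 ,  0.00154604,  0.00115158, -0.00046232,
        0.00161531]), 'joint_efforts': array([ 1.59220444e-04, -4.44856417e+01, -3.51681697e+01, -8.53719007e-05,
        7.08145471e-04,  1.43356601e-05]), 'eef_pos': array([ 0.20623923, -0.53677554,  0.23131771]), 'eef_rot': array([ 0.12898068,  0.69526628,  0.12892862, -0.69523103]), 'wrist_force': array([0.15966485, 0.32281596, 0.54100937]), 'torque': array([-0.044457  ,  0.02158737, -0.01169756]), 'opening': 1.0005595287982725} 0.0187
```

View pics/top0.png

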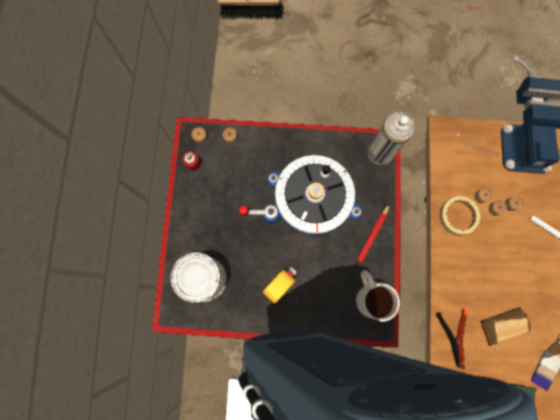

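View pics/scene0.png

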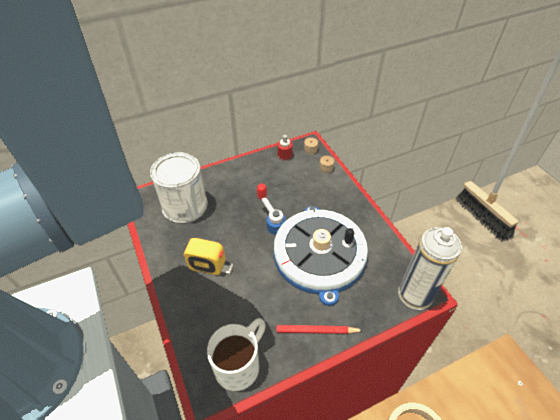

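Top view: the ring is centred near (315,194), the white mark at (305,215), the red line at (317,228), the black knob at (326,171), and the clamp knob at (244,211). That means the plate has to turn about 30° counterclockwise. The network points agree with the given sizes: mark radius about 72 mm, clamp axis about 119 mm from the plate axis. I'll start the transit with the fingers shut.

carry_out(motion=[7,0,0,-0.02,0,0,1,7,0,0,-0.02,0,0,1,7,0,0,-0.01,0,0,1,0,0,0,0,-0.042,-0.022,1,0,0,0,0,-0.042,-0.022,1,0,0,0,0,-0.042,-0.022,1,0,0,0,0,-0.042,-0.022,1,0,0,0,0,-0.042,-0.022,1,0,0,0,0,-0.042,-0.022,1,0,0,0,0,-0.042,-0.022,1])

```text
time_s: 2.15
eef_pos: [0.367, -0.2406, 0.2829]
eef_rot: [-0.009, 0.708, -0.01, -0.706]
wrist_force: [0.4, -0.3, 0.1]
opening: -0.003
```

```bash
cat >> h.py <<'E'
from scipy.spatial.transform import Rotation as Ro
def st(*targets):
    o=ctrl.get_obs(); R=Ro.from_quat(np.roll(o["eef_rot"],-1)).as_matrix()
    print("t",round(o["time_s"],2),"p",o["eef_pos"].round(4),"F",o["wrist_force"].round(1),"open",round(o["opening"],2),"q6",o["q"][5].round(2)); print("R",R.round(3).tolist())
    for t in targets: print("to",t,"tool shift",(R.T@(np.array(t)-o["eef_pos"])).round(4))
E
python3 -c "
from h import *
st([.572,.155,.15])"
```

```text
t 2.15 p [ 0.367  -0.2406  0.2829] F [ 0.4 -0.3  0.1] open -0.0 q6 0.75
R [[0.002, -0.027, -1.0], [-0.002, -1.0, 0.027], [-1.0, 0.002, -0.002]]
to [0.572, 0.155, 0.15] tool shift [ 0.1325 -0.4012 -0.194 ]
```

carry_out(motion=[-1.5,0,0,0.005,-0.044,-0.022,1,0,0,0,0.005,-0.044,-0.022,1,0,0,0,0.005,-0.044,-0.022,1,0,0,0,0.01,-0.044,-0.022,1,0,0,0,0.01,-0.044,-0.022,1,0,0,0,0.015,-0.044,-0.022,1,0,0,0,0.015,-0.044,-0.022,1,0,0,0,0.02,-0.044,-0.022,1,0,0,0,0.02,-0.044,-0.022,1,0,0,0,0,0,0,1])

```text
time_s: 3.15
eef_pos: [0.564, 0.1543, 0.1836]
eef_rot: [0.004, 0.712, -0.0, -0.703]
wrist_force: [-1.1, -0.2, -0.2]
opening: -0.003
```

```bash
python3 -c "
from h import *
st([.566,.152,.058])"
```

```text
t 3.15 p [0.564  0.1543 0.1836] F [-1.1 -0.2 -0.2] open -0.0 q6 1.64
R [[0.013, 0.006, -1.0], [-0.007, -1.0, -0.006], [-1.0, 0.007, -0.013]]
to [0.566, 0.152, 0.058] tool shift [ 0.1257  0.0015 -0.0004]
```

carry_out(motion=[0,0,0,0.035,0,-0.001,1,0,0,0,0.035,0,-0.001,1,0,0,0,0.03,0,-0.001,1,0,0,0,0.025,0.001,0,1,0,0,0,0,0,0,1])

```text
time_s: 3.65
eef_pos: [0.5705, 0.1535, 0.0563]
eef_rot: [0.006, 0.713, 0.001, -0.701]
wrist_force: [-1.0, -0.3, -0.8]
opening: -0.0
```

Run:
```python
from h import *
im=ctrl.camera("scene"); print(lm("scene","clamp_knob"),lm("scene","clamp_axis"))
cv2.imwrite("pics/s1.png",cv2.resize(im[110:330,140:420],None,fx=2.5,fy=2.5))
c=np.array([.5352,.0880]);
for dth in (0,20,40,55): # lever angle opened; desired TCP 22mm behind knob (cw side)
    a=np.radians(97+dth); k=c+.062*np.array([np.cos(a),np.sin(a)]); print(dth,k.round(4),(k+.0225*np.array([np.sin(a),-np.cos(a)])).round(4))
st([.56,.150,.058])
```

```text
[(array([0.5336, 0.1527, 0.0775]), 0.91)] [(array([0.5365, 0.0892, 0.0549]), 0.66)]
0 [0.5276 0.1495] [0.55   0.1523]
20 [0.5071 0.1432] [0.5271 0.1535]
40 [0.4899 0.1303] [0.5052 0.1467]
55 [0.4805 0.1171] [0.491 0.137]
t 3.8 p [0.5743 0.1541 0.0612] F [-0.4  0.4  0.6] open 0.0 q6 1.63
R [[0.025, 0.01, -1.0], [-0.006, -1.0, -0.01], [-1.0, 0.007, -0.025]]
to [0.56, 0.15, 0.058] tool shift [0.0029 0.0039 0.0144]
```

View pics/s1.png

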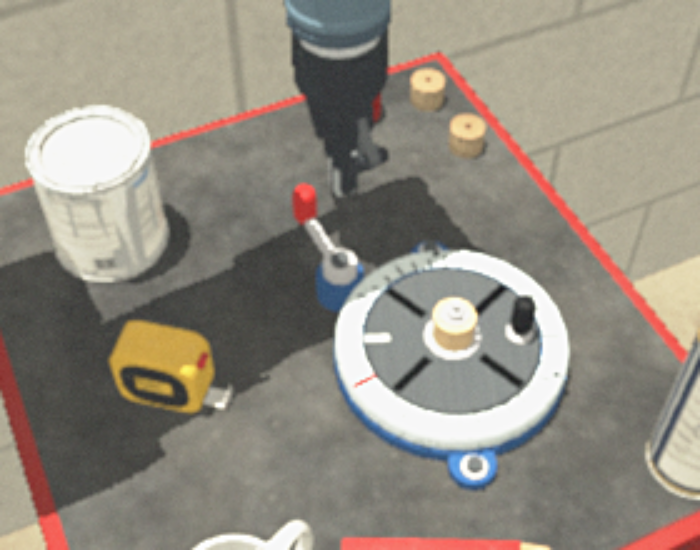

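The crop shows the fingertip at about (345,185), just beyond the red knob at (305,203), on the +x side as planned. I'll start pushing.

carry_out(motion=[0,-1,0,0.003,0.001,0.008,1,0,0,0,0,0,0.008,1,0,0,0,0,0,0.006,1,0,0,0,0,0,0.006,1,0,0,0,0,0,0.006,1,0,0,0,0,0,0.006,1])

```text
time_s: 4.4
eef_pos: [0.5373, 0.1525, 0.0645]
eef_rot: [0.006, 0.714, 0.001, -0.7]
wrist_force: [3.3, -2.1, -2.2]
opening: -0.002
```

Run:
```python
from h import *
st([.527,.153,.058],[.505,.147,.058],[.491,.137,.058])
```

```text
t 4.4 p [0.5373 0.1525 0.0645] F [ 3.3 -2.1 -2.2] open -0.0 q6 1.63
R [[0.021, 0.01, -1.0], [-0.006, -1.0, -0.01], [-1.0, 0.006, -0.021]]
to [0.527, 0.153, 0.058] tool shift [ 0.0063 -0.0006  0.0104]
to [0.505, 0.147, 0.058] tool shift [0.0058 0.0051 0.0325]
to [0.491, 0.137, 0.058] tool shift [0.0056 0.015  0.0466]
```

carry_out(motion=[0,-1,0,0.006,0,0.007,1,0,0,0,0.001,0,0.007,1,0,0,0,0,0.001,0.007,1,0,0,0,0,0.002,0.007,1,0,0,0,0,0.003,0.007,1,0,0,0,0,0.004,0.007,1,0,0,0,0,0.004,0.007,1])

```text
time_s: 5.1
eef_pos: [0.4871, 0.1373, 0.0581]
eef_rot: [0.006, 0.71, 0.002, -0.704]
wrist_force: [1.0, 1.5, 0.3]
opening: -0.005
```

Run:
```python
from h import *
st([.491,.137,.058],[.482,.126,.058]); ctrl.camera("scene"); print(lm("scene","clamp_knob"),lm("scene","clamp_axis"))
```

```text
t 5.1 p [0.4871 0.1373 0.0581] F [1.  1.5 0.3] open -0.0 q6 1.61
R [[0.008, 0.011, -1.0], [-0.006, -1.0, -0.011], [-1.0, 0.006, -0.008]]
to [0.491, 0.137, 0.058] tool shift [ 0.0002  0.0003 -0.0039]
to [0.482, 0.126, 0.058] tool shift [0.0002 0.0112 0.0052]
[(array([0.4799, 0.112 , 0.075 ]), 0.61)] [(array([0.5331, 0.0882, 0.0525]), 0.89)]
```

Lever is at about 156°, so the clamp joint is near 0.1 rad, open. Now over to the plate knob's −y side.

carry_out(motion=[0,0,0,0,-0.01,-0.012,1,0,0,0,-0.03,-0.004,-0.004,1,0,0,0,-0.045,0,0,1,0,0,0,-0.015,0.03,-0.022,1,0,0,0,0,0.042,-0.022,1,0,0,0,0,0.042,-0.022,1,0,0,0,0,0.042,-0.022,1,0,0,0,0,0.042,-0.022,1,0,0,0,0,0.03,-0.015,1,0,0,0,0,0,0,1])

```text
time_s: 6.25
eef_pos: [0.6283, -0.0812, 0.1476]
eef_rot: [-0.008, -0.703, -0.003, 0.711]
wrist_force: [-0.7, 0.8, -0.4]
opening: 0.001
```

Run:
```python
from h import *
st([.634,-.084,.060]); ctrl.camera("scene"); print([lm("scene",x) for x in ("clamp_knob","knob_top","index_mark","red_line","rotary_base")])
```

```text
t 6.25 p [ 0.6283 -0.0812  0.1476] F [-0.7  0.8 -0.4] open 0.0 q6 1.25
R [[-0.011, 0.015, -1.0], [-0.007, -1.0, -0.015], [-1.0, 0.007, 0.011]]
to [0.634, -0.084, 0.06] tool shift [ 0.0875  0.0022 -0.0066]
[[(array([0.4787, 0.1123, 0.0763]), 0.62)], [(array([ 0.6399, -0.0346,  0.0852]), 0.96)], [(array([0.5209, 0.0166, 0.0351]), 0.64)], [(array([ 0.5167, -0.0225,  0.0344]), 0.73)], []]
```

carry_out(motion=[0,0,0,0.03,0.001,-0.003,1,0,0,0,0.03,0.002,-0.003,1,0,0,0,0.02,0,0,1,0,0,0,0.007,0,0,1,0,0,0,0,0,0,1])

```text
time_s: 7.05
eef_pos: [0.632, -0.0723, 0.0612]
eef_rot: [-0.013, -0.704, -0.008, 0.71]
wrist_force: [-0.5, -0.0, -0.3]
opening: 0.0
```

Run:
```python
from h import *
im=ctrl.camera("scene")
cv2.imwrite("pics/s2.png",cv2.resize(im[170:320,240:420],None,fx=4,fy=4,interpolation=cv2.INTER_CUBIC))
st([.634,-.066,.060],[.634,-.035,.06])
```

```text
t 7.1 p [ 0.6323 -0.0723  0.0618] F [-0.2 -0.1  0.8] open -0.0 q6 1.25
R [[-0.007, 0.03, -1.0], [-0.007, -1.0, -0.029], [-1.0, 0.006, 0.007]]
to [0.634, -0.066, 0.06] tool shift [ 0.0018 -0.0063 -0.0019]
to [0.634, -0.035, 0.06] tool shift [ 0.0016 -0.0373 -0.0028]
```

View pics/s2.png

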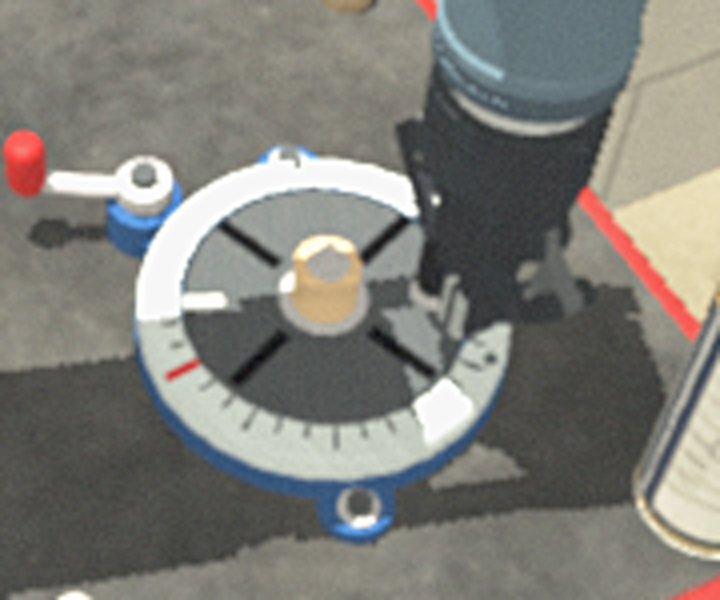

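Crop: the mark's outer end is at (182,300), the red line's inner end at (200,364), and the finger stands on the −y side of the knob. Next I'll convert those pixels to angles.

```bash
cat >> h.py <<'E'
C=np.array([.5915,-.0168])
def pt(zoomuv,z=.034,o=(240,170),f=4):
    p=onplane("scene",[(zoomuv[0]+.5)/f-.5+o[0],(zoomuv[1]+.5)/f-.5+o[1]],z)[:2]; d=p-C
    return p.round(4),np.hypot(*d).round(4),np.degrees(np.arctan2(d[1],d[0])).round(2)
E
python3 - <<'E'
from h import *
for uv in((182,300),(228,297),(200,364),(168,378)): print(pt(uv))
E
```

```text
(array([0.5253, 0.0156]), np.float64(0.0737), np.float64(153.95))
(array([0.5473, 0.0072]), np.float64(0.0503), np.float64(151.45))
(array([ 0.5166, -0.023 ]), np.float64(0.0752), np.float64(-175.27))
(array([ 0.4988, -0.0236]), np.float64(0.093), np.float64(-175.8))
```

carry_out(motion=[0,0,0,0.002,-0.004,-0.001,1,0,0,0,0,-0.004,-0.001,1,0,0,0,0,-0.004,0,1,0,0,0,0,-0.004,0,1])

```text
time_s: 7.5
eef_pos: [0.6367, -0.0557, 0.0641]
eef_rot: [-0.014, -0.707, -0.007, 0.707]
wrist_force: [1.2, -1.8, 0.8]
opening: -0.003
```

Run:
```python
from h import *
st()
```

```text
t 7.5 p [ 0.6367 -0.0557  0.0641] F [ 1.2 -1.8  0.8] open -0.0 q6 1.28
R [[-0.0, 0.03, -1.0], [-0.009, -1.0, -0.03], [-1.0, 0.009, 0.001]]
```

carry_out(motion=[0,0,0,0.004,-0.004,0,1,0,0,0,0,-0.004,0,1,0,0,0,0,-0.003,0,1])

```text
time_s: 7.8
eef_pos: [0.6387, -0.045, 0.062]
eef_rot: [0.015, 0.709, 0.006, -0.705]
wrist_force: [1.3, -1.9, 0.9]
opening: 0.007
```

Run:
```python
from h import *
im=ctrl.camera("scene"); st()
cv2.imwrite("pics/s3.png",cv2.resize(im[210:290,260:360],None,fx=7,fy=7,interpolation=cv2.INTER_CUBIC))
```

```text
t 7.85 p [ 0.6385 -0.0444  0.0619] F [ 0.6 -0.1 -0.3] open 0.0 q6 1.3
R [[0.005, 0.03, -1.0], [-0.011, -0.999, -0.03], [-1.0, 0.011, -0.004]]
```

View pics/s3.png

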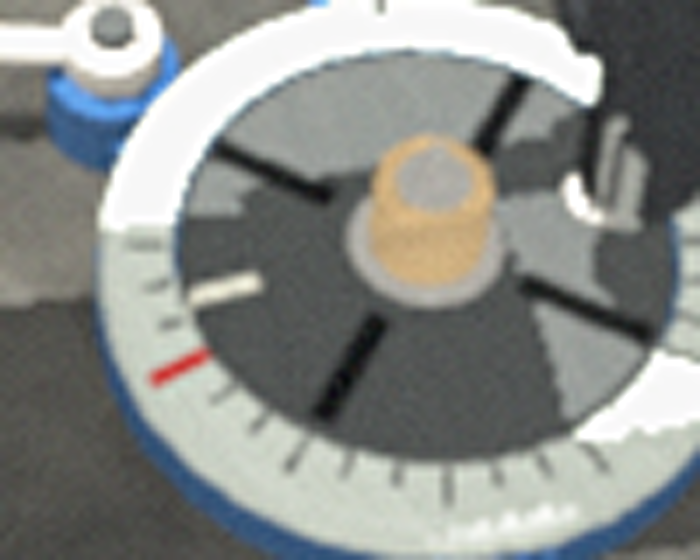

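Crop: the mark's outer end is now at (190,297) and the red inner end at (210,356), so about 14° appears to be left.

Run:
```python
from h import *
for uv in((190,297),(262,282),(210,356),(152,380)): print(pt(uv,o=(260,210),f=7))
```

```text
(array([ 0.5203, -0.0021]), np.float64(0.0727), np.float64(168.31))
(array([ 0.5414, -0.0063]), np.float64(0.0512), np.float64(168.12))
(array([ 0.5167, -0.0225]), np.float64(0.075), np.float64(-175.61))
(array([ 0.4985, -0.0228]), np.float64(0.0932), np.float64(-176.33))
```

carry_out(motion=[0,0,0,0.002,-0.004,0,1,0,0,0,0,-0.004,0,1,0,0,0,0,-0.003,0,1,0,0,0,0,-0.002,0,1])

```text
time_s: 8.25
eef_pos: [0.6381, -0.0306, 0.0595]
eef_rot: [0.015, 0.709, 0.007, -0.705]
wrist_force: [0.4, -1.8, 0.3]
opening: 0.002
```

```bash
cat >> h.py <<'E'
def lines(cam="scene"):
    """angles (deg) of white mark and red line, from colour within annuli of the top surface, best seen rectified"""
    im=ctrl.camera(cam); s=4000. # px per m
    g=np.arange(-.1,.1,1/s); X,Y=np.meshgrid(g,g)
    c=ctrl.camera_params(cam); T=np.linalg.inv(c["pose"])
    P=np.stack([X+C[0],Y+C[1],X*0+.034],-1)@T[:3,:3].T+T[:3,3]
    sl=P[...,:2]/P[...,2:]; sl=sl*(1+c["k1"]*(sl**2).sum(-1,keepdims=True)); m=np.array(c["mtx"])
    u=sl[...,0]*m[0,0]+m[0,2]; v=sl[...,1]*m[1,1]+m[1,2]
    w=cv2.remap(im,u.astype(np.float32),v.astype(np.float32),cv2.INTER_CUBIC)
    b,gr,r=[w[...,i].astype(float) for i in range(3)]; rad=np.hypot(X,Y); ang=np.degrees(np.arctan2(Y,X))%360
    near=(ang>130)&(ang<220)
    red=near&(rad>.077)&(rad<.091)&(r-gr>60)
    wh=near&(rad>.055)&(rad<.071)&(gr>150)&(r-b<60)
    out={}
    for n,k in(("red",red),("mark",wh)): out[n]=(round(float(np.median(ang[k])),2),round(float(ang[k].std()),2),int(k.sum())) if k.any() else None
    return out,w[::-1]
E
python3 - <<'E'
from h import *
o,w=lines(); print(o); print(lines("top")[0]); st()
cv2.imwrite("pics/r1.png",cv2.resize(w[200:600,:450],None,fx=1.5,fy=1.5))
E
```

```text
{'red': (183.56, 0.95, 1066), 'mark': (182.98, 14.26, 1945)}
{'red': None, 'mark': None}
t 8.35 p [ 0.6378 -0.0304  0.0594] F [-0.2  0.3  0.6] open 0.0 q6 1.32
R [[0.004, 0.03, -1.0], [-0.011, -0.999, -0.03], [-1.0, 0.011, -0.004]]
```

View pics/r1.png

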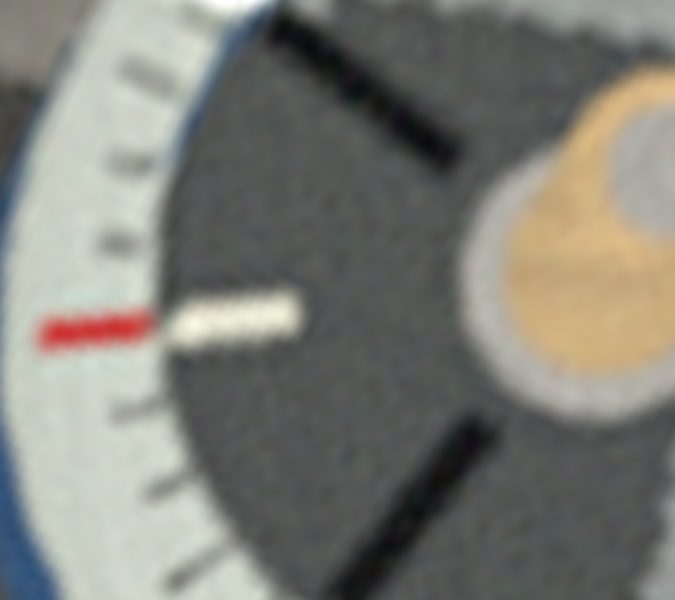

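Rectified view: the white mark, outer end at (170,332), carries straight on from the red line, inner end at (155,327). That puts them within about 1 mm. Backing off and going up to the clamp.

carry_out(motion=[0,0,0,0,0.01,0,1,0,0,0,-0.002,0.01,0,1,0,0,0,-0.04,0,0,1,0,0,0,-0.04,0,0,1,0,0,0,-0.015,-0.025,0.03,1,0,0,0,0,-0.027,0.036,1,0,0,0,0,-0.027,0.036,1,0,0,0,0,-0.027,0.036,1,0,0,0,0,-0.027,0.036,1,0,0,0,0,0,0,1])

```text
time_s: 9.35
eef_pos: [0.4534, 0.0739, 0.1575]
eef_rot: [-0.01, -0.707, -0.005, 0.707]
wrist_force: [0.5, -0.4, 1.2]
opening: -0.001
```

Run:
```python
from h import *
st([.462,.074,.12]); print(lines()[0]); print(lm("scene","clamp_knob"),lm("scene","clamp_axis"))
```

```text
t 9.35 p [0.4534 0.0739 0.1575] F [ 0.5 -0.4  1.2] open -0.0 q6 1.46
R [[-0.0, 0.021, -1.0], [-0.008, -1.0, -0.021], [-1.0, 0.008, 0.0]]
to [0.462, 0.074, 0.12] tool shift [ 0.0375 -0.0003 -0.0086]
{'red': (183.13, 0.76, 849), 'mark': (197.66, 10.6, 5561)}
[(array([0.4799, 0.1107, 0.0773]), 0.7)] [(array([0.5375, 0.0882, 0.0512]), 0.65)]
```

Run:
```python
from h import *
o,w=lines()
a=cv2.resize(w[250:550,:300],None,fx=1.8,fy=1.8); cv2.imwrite("pics/r2.png",a)
```

```text
(no output)
```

View pics/r2.png

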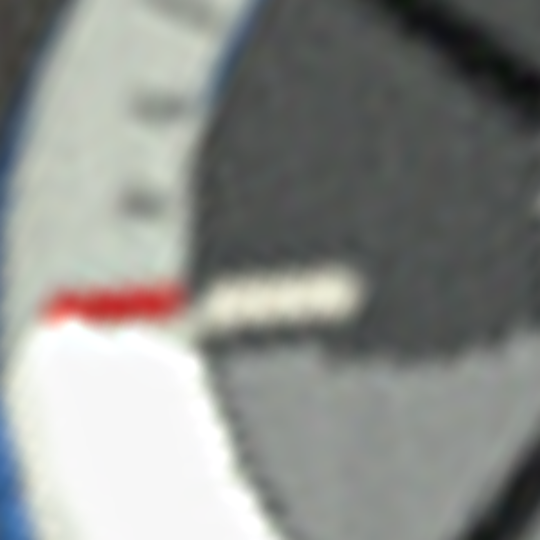

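The crop confirms it: the red line's inner end at (185,300) meets the mark's outer end at (205,308), an offset of about 1 mm. Now I'll turn the tool, lower it behind the open clamp knob, and push it home.

carry_out(motion=[-7.2,0,0,0,0.002,-0.006,1,-7.2,0,0,0,0,0,1,-7.2,0,0,0,0,0,1,-7.2,0,0,0,0,0,1,-7.2,0,0,0,0,0,1,0,0,0,0.03,0,0,1,0,0,0,0.03,0,0,1,0,0,0,0.025,0,0,1,0,0,0,0.01,0,0,1,0,0,0,0,0,0,1])

```text
time_s: 10.55
eef_pos: [0.483, 0.0558, 0.0636]
eef_rot: [0.234, 0.673, 0.223, -0.666]
wrist_force: [-0.7, 0.3, 0.5]
opening: -0.001
```

Run:
```python
from h import *
c=np.array([.5358,.0882]); T=[]
for a in (156,140,125,110,97):
    r=np.radians(a); k=c+.062*np.array([np.cos(r),np.sin(r)]); T.append([*(k-.0215*np.array([np.sin(r),-np.cos(r)])).round(4),.058])
st(*T)
```

```text
t 10.55 p [0.483  0.0558 0.0636] F [-0.7  0.3  0.5] open -0.0 q6 0.8
R [[0.015, 0.612, -0.791], [-0.012, -0.791, -0.612], [-1.0, 0.019, -0.004]]
to [np.float64(0.4704), np.float64(0.0938), 0.058] tool shift [ 0.0049 -0.0379 -0.0132]
to [np.float64(0.4745), np.float64(0.1116), 0.058] tool shift [ 0.0047 -0.0494 -0.0274]
to [np.float64(0.4826), np.float64(0.1267), 0.058] tool shift [ 0.0047 -0.0564 -0.043 ]
to [np.float64(0.4944), np.float64(0.1391), 0.058] tool shift [ 0.0047 -0.059  -0.0599]
to [np.float64(0.5069), np.float64(0.1471), 0.058] tool shift [ 0.0048 -0.0577 -0.0747]
```

carry_out(motion=[0,0,0,0.003,-0.01,0,1,0,0,0,0.002,-0.01,0,1,0,0,0,0,-0.008,0,1,0,0,0,0,0,0,1])

```text
time_s: 10.95
eef_pos: [0.4673, 0.079, 0.0604]
eef_rot: [0.234, 0.674, 0.222, -0.664]
wrist_force: [0.8, 0.4, 0.6]
opening: 0.0
```

Run:
```python
from h import *
c=np.array([.5358,.0882]); T=[]
for a in (156,140,125,110,97):
    r=np.radians(a); k=c+.062*np.array([np.cos(r),np.sin(r)]); T.append([*(k-.0215*np.array([np.sin(r),-np.cos(r)])).round(4).tolist(),.058])
st(*T)
```

```text
t 10.95 p [0.4673 0.079  0.0604] F [0.8 0.4 0.6] open 0.0 q6 0.85
R [[0.019, 0.61, -0.792], [-0.013, -0.792, -0.611], [-1.0, 0.021, -0.007]]
to [0.4704, 0.0938, 0.058] tool shift [ 0.0022 -0.0099 -0.0115]
to [0.4745, 0.1116, 0.058] tool shift [ 0.0021 -0.0215 -0.0256]
to [0.4826, 0.1267, 0.058] tool shift [ 0.0021 -0.0285 -0.0412]
to [0.4944, 0.1391, 0.058] tool shift [ 0.0021 -0.0311 -0.0581]
to [0.5069, 0.1471, 0.058] tool shift [ 0.0023 -0.0298 -0.0729]
```

Steps of about 6–7 mm along the arc, to roughly 125° first.

carry_out(motion=[0,0,0,0.002,-0.005,-0.005,1,0,0,0,0.001,-0.005,-0.005,1,0,0,0,0,-0.004,-0.005,1,0,0,0,0,-0.004,-0.005,1,0,0,0,0,-0.004,-0.005,1,0,0,0,0,-0.003,-0.006,1,0,0,0,0,-0.002,-0.006,1])

```text
time_s: 11.65
eef_pos: [0.4816, 0.1257, 0.0582]
eef_rot: [0.236, 0.674, 0.221, -0.664]
wrist_force: [-0.5, -3.8, 0.2]
opening: 0.001
```

Run:
```python
from h import *
st([.4826,.1267,.058],[.4944,.1391,.058],[.507,.147,.058]); ctrl.camera("scene"); print(lm("scene","clamp_knob"))
```

```text
t 11.65 p [0.4816 0.1257 0.0582] F [-0.5 -3.8  0.2] open 0.0 q6 0.95
R [[0.021, 0.612, -0.791], [-0.015, -0.791, -0.612], [-1.0, 0.025, -0.007]]
to [0.4826, 0.1267, 0.058] tool shift [ 0.0002 -0.0002 -0.0013]
to [0.4944, 0.1391, 0.058] tool shift [ 0.0003 -0.0028 -0.0183]
to [0.507, 0.147, 0.058] tool shift [ 0.0004 -0.0013 -0.0331]
[(array([0.5005, 0.1377, 0.0754]), 0.65)]
```

carry_out(motion=[0,0,0,0,-0.001,-0.005,1,0,0,0,0,-0.001,-0.005,1,0,0,0,0,-0.001,-0.005,1,0,0,0,0,0,-0.005,1,0,0,0,0,0.001,-0.005,1])

```text
time_s: 12.25
eef_pos: [0.5012, 0.1432, 0.0581]
eef_rot: [0.236, 0.674, 0.221, -0.664]
wrist_force: [-2.2, -3.7, 0.6]
opening: 0.0
```

Run:
```python
from h import *
st([.507,.147,.058]); ctrl.camera("scene"); print(lm("scene","clamp_knob"))
```

```text
t 12.25 p [0.5012 0.1432 0.0581] F [-2.2 -3.7  0.6] open 0.0 q6 0.99
R [[0.019, 0.611, -0.791], [-0.016, -0.791, -0.612], [-1.0, 0.025, -0.006]]
to [0.507, 0.147, 0.058] tool shift [ 0.0001  0.0006 -0.007 ]
[(array([0.5239, 0.147 , 0.0761]), 0.79)]
```

carry_out(motion=[0,0,0,0,0.001,-0.004,1,0,0,0,0,0.001,-0.004,1])

```text
time_s: 12.55
eef_pos: [0.5088, 0.1472, 0.058]
eef_rot: [0.236, 0.674, 0.221, -0.665]
wrist_force: [-2.4, -1.7, 0.4]
opening: -0.002
```

carry_out(motion=[0,0,0,0,0.002,-0.004,1])

```text
time_s: 12.65
eef_pos: [0.5105, 0.1478, 0.0574]
eef_rot: [0.235, 0.671, 0.222, -0.667]
wrist_force: [-19.1, -4.7, 13.5]
opening: -0.0
```

The force jumped to about 20 N, so the lever is at its stop. Backing away, then up and clear toward the robot.

carry_out(motion=[0,0,0,0,0,0.006,1,0,0,0,0,0,0.012,1,0,0,0,-0.02,0,0.008,1,0,0,0,-0.045,0,0,1,0,0,0,-0.045,0,0.01,1,0,0,0,-0.03,0,0.03,1,0,0,0,0,0,0.03,1,0,0,0,0,0,0,1])

```text
time_s: 13.45
eef_pos: [0.4304, 0.0894, 0.2026]
eef_rot: [0.236, 0.674, 0.222, -0.664]
wrist_force: [0.2, -0.7, -0.5]
opening: -0.002
```

Run:
```python
from h import *
o,w=lines(); st(); im=ctrl.camera("scene")
k,a=lm("scene","clamp_knob"),lm("scene","clamp_axis"); print(k,a)
d=k[0][0]-np.array([.5358,.0882,0]); print(np.degrees(np.arctan2(d[1],d[0])))
A=cv2.resize(w[250:550,:300],(400,400)); B=cv2.resize(im[100:380,120:480],None,fx=400/280*.999,fy=400/280*.999); B=cv2.resize(B,(400,400*280//360)); B=cv2.copyMakeBorder(B,0,400-B.shape[0],0,0,0)
cv2.imwrite("pics/f1.png",np.hstack([A,B]))
```

```text
t 13.5 p [0.4322 0.0898 0.2032] F [-0.1  0.   1.3] open -0.0 q6 0.86
R [[0.021, 0.612, -0.79], [-0.013, -0.79, -0.612], [-1.0, 0.023, -0.008]]
[(array([0.5304, 0.1465, 0.0761]), 0.55)] [(array([0.5385, 0.0882, 0.055 ]), 0.57)]
95.29188568318358
```

View pics/f1.png

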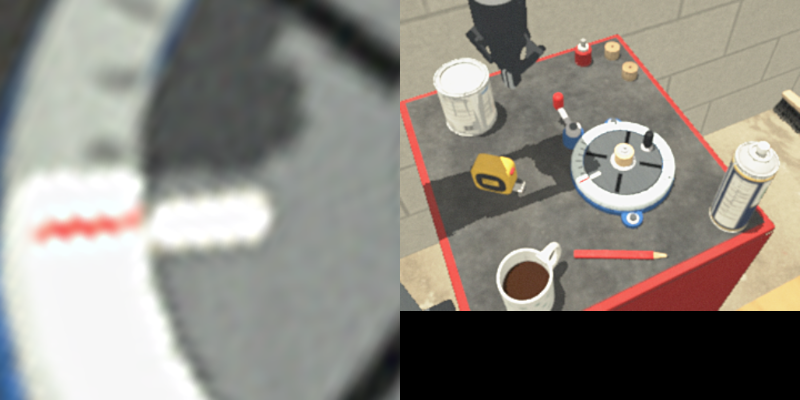

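The left half shows the red line's inner end at (140,222) meeting the mark's outer end at (155,227), about 1 mm off. On the right, the clamp knob at (558,102) is back in its starting direction: 95° measured, about 96° at the start. The bystanders look unmoved and the arm is clear, so I'm handing in.

```bash
python3 -c "
from h import *
print(ctrl.hand_in())"
```

```text
the job is handed in; nothing more can be done
None
```

I handed the job in with the plate's index mark lined up with the red line and the clamp lever pushed home. No verdict came back.

With the fingers shut, I did three pushes:
1. **Clamp opened:** I pushed the lever round to about 0.1 rad, estimated from the camera.
2. **Plate turned:** I pushed the black knob about 30° counterclockwise until the mark met the red line.
3. **Clamp closed:** I pushed the lever back until it hit its stop.

**Last checks:**
- **Alignment:** the mark and red line were about 1 mm apart in the rectified picture, against the 5 mm limit.
- **Clamp:** the lever measured 95°, against about 96° at the start, so it is home to within what the camera can tell.
- **Forces:** they stayed low until the lever reached its stop. There the last step peaked at about 20 N sideways and 13.5 N upward, about 24 N in all, under the 30 N limit.
- **Surroundings:** the other things looked unmoved in the last picture; I did not measure them again. The arm stood clear, and the clock read about 13.5 s.

**What failed or disagreed:** my automatic colour measurement of the white mark failed because sunlit areas counted as white, so I judged the alignment by eye in the rectified pictures. The top camera gave no usable reading of either line, so the alignment rests on the scene camera alone.

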